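Screw the knob bolt into the monitor-arm foot

TASK

Fasten the monitor-arm foot: take the long knob bolt out of its wooden holder, lower it into the deep well of the foot, find the thread at the bottom by feel and screw it in clockwise until its collar is down on the rim of the well, then let go. Do not force the thread: until the collar is down, it must never press on the thread with more than about 12 N. The stamp, vial and tape roll near by stay where they are.

Things in the scene. Friction and masses are not known exactly. Their poses are not given: they have to be found in the camera images.
- foot: Monitor-arm foot, fixed to the desk: a dark 100 x 100 x 12 mm plate with a grey round tower, 88 mm high in all and 44 mm across (53 mm at its flared rim). Origin: centre of the plate's underside, on the well's axis; z up.
- well_mouth (a point): Centre of the well's mouth, on the tower's axis, at the height of the rim (88 mm above the desk). The well is 21.6 mm across, flaring to 29 mm across in the top 7 mm, and 76 mm deep.
- bolt_knob (a point): Centre of the round black knob of the bolt, 30 mm across and 28 mm high, to be gripped across any diameter. The bolt weighs about 0.15 kg and stands upright in the holder at the start; its z axis points up along the bolt. The knob's underside is 14 mm above the collar's underside.
- bolt_collar (a point): Centre of the underside of the bolt's collar, 28 mm below the knob's centre. The collar, 40 mm across and 5 mm thick, ends on the rim of the well when the bolt is home. Dropped in without turning, the bolt stops on the ribs or noses with the collar still 2 to 19 mm above the rim; from there it takes 0.1 to 0.8 of a turn clockwise, seen from above.
- bolt_tip (a point): Centre of the bolt's lower end, 100 mm below the knob's centre and 72 mm below the collar's underside. The shank is 19 mm across; the last 22 mm are 10 mm across and carry, 2.5 mm above the end, three radial lugs 2.7 mm thick, 120 degrees apart, reaching 9.5 mm from the axis: these run in the thread.
- holder: Fixed wooden block, 60 x 60 x 40 mm, with one hole 21 mm across and 34 mm deep in its top, in which the bolt stands. Origin: centre of its underside.
- stamp: Wooden rubber stamp, 29 x 55 x 73 mm, standing loose; origin at the centre of its underside. Not to be moved.
- vial: Small white vial with a red cap, 24 mm across and 56 mm high, standing loose; origin at the centre of its underside. Not to be moved.
- tape: Roll of brown packing tape, 94 mm across and 48 mm high, lying loose; origin at the centre of its underside. Not to be moved.
- thread: Bottom of the well, 76 mm below the rim; origin on the axis. Above it, fixed, 3 helical ribs start 57 to 63 mm below the rim, 120 degrees apart (depth and angle differ each time, not measured), right-handed, 2.7 mm thick, 7 to 9 mm from the axis, sinking 21 mm per clockwise turn. Each starts with a blunt upright nose 5 mm tall: only lugs riding down on the rib below slip under it.
Mind the look-alikes: they are no part of the job. What is shaped like the part that bears bolt_knob but turquoise is not meant.

How it is judged:
By the outcome, as a careful person would: the job done as asked, in the order asked, and still so for the second after the job is handed in, with the robot touching nothing.
It also fails if it takes over 72 s, if anything falls off the work surface, if the arm or the gripper's body presses on something with over 40 N, if the wrist force passes 120 N, or if a joint passes its speed limit or range.

ROBOT

A 6-joint arm with a two-finger parallel gripper is mounted at the origin on a cart in front of the work surface, level with it; the furniture and walls round the work are solid. World frame = base frame: x ahead of the robot, y to its left, z up, the work surface at z = 0. Lengths are in m, angles in rad, forces in N, time in s.
With the tool pointing down it reaches from about 0.225 to 0.875 m from the base axis. Payload 3.4 kg.
Tool frame: the origin (TCP) lies midway between the tips of the shut fingers; the grasp point (between the pads) lies 19 mm behind it (manip.tcp_to_grasp is the distance from the TCP to the grasp point, in m); x points along the fingers, y is the direction in which the jaws open and shut, and the axes are right-handed (so a half turn about x gives the same grasp; the last joint's range is limited). The gripper opens to 85 mm and grips with 20 to 120 N. Pads are 22 mm wide; open, the fingers measure 114 mm over their backs; the gripper's body (76 mm by 85 mm) begins 54 mm behind the grasp point. The pads swing forward as they close: fully open they stand 13 mm farther back than shut.
Start: joints at [-0.121, 0.276, 1.505, -0, 1.361, -0.121], TCP at [0.575, -0, 0.231] pointing down, gripper open.
Joint ranges: [-2.89, 2.89], [-0.75, 2.08], [0.22, 2.7], [-1.18, 4.32], [0.11, 2.71], [-2.7, 2.7]. Speed limits (rad/s): [2.57, 2.57, 3.14, 3.14, 3.14, 3.14].

INTERFACE

Orientations are given as a unit quaternion [w, x, y, z].
In Python, from rig import readout, eyes, job, manip gives the robot as it stands. The module is installed in compiled form; this text tells all that it offers.
- The arm moves only by the tool carry_out, never from a script. Its argument "deltas" is one flat list of numbers, 7 for each row, row after row: the shift along the tool's x, y, z scaled (see below), then the turn, a rotation vector about the tool's x, y, z scaled (see below), then the opening, from -1 (shut) to 1 (fully open). In form: [dx, dy, dz, ax, ay, az, grip, dx, dy, dz, ax, ay, az, grip, ...]. A call has 1 to 10 rows; each row shifts and turns the commanded pose from where the row before left it, along the tool's axes as they then stand; what a row does not reach is not made up. The controller multiplies each number of a shift by 60 mm and each number of a turn by 4 degrees. A row lasts 1/8 s, in which the tool goes at most 62.5 mm and 10.7 degrees, less where a joint would pass 70% of its speed; a pose out of reach is approached as far as the arm can. A call with a number of a shift or a turn outside -1 to 1 is refused whole. A call with a gripper value outside its range is refused whole. The fingers move at their own pace and stop on an object; "newtons" is the grip in N (left out, the last holds). Time passes only in rows, so rows that do not move let the fingers close. It gives the time, the measured TCP pose, the force and the opening at its end, in the units of the state.
- readout.get_state(): the state, without advancing time (a new reading comes with each control period).
- eyes.get_image(name): name is "scene" or "side" or "wrist"; returns a dict with "color" (384x512x3 uint8, red, green, blue), "z_map" (384x512 float32, m along the optical axis (not along the pixel's ray), 0 where there is no reading), "mtx" (3x3 intrinsics, pixels), "origin" and "orientation" of the camera in the world. Camera axes: x right, y down, z forward; pixel columns grow to the right and rows downward; lengths in m; the calibration is good to about 2 mm. A picture is of the moment at which its call begins.
- job.sign_off(): hands the job in, once; it reports no verdict.
The state is a dict: "clock": time; "qpos": joint angles; "qd": joint speeds; "effort": joint torques, N m; "position": TCP position; "ee_rot": TCP orientation; "contact_force": force on the tool from outside, world axes, zero at the start; "moment": the same for the moment, N m; "width": finger opening in m.
Only numpy, scipy, OpenCV 4.12 (cv2) and the standard library are available. Lean on these libraries where they do the work, as an engineer would, in place of code of your own. Each camera call takes 0.05 s, during which the arm holds its last target.

## Working session

There is one attempt and no reset: what is moved stays moved. The work goes in short steps, Python scripts to look and compute and a tool call to move; the robot and the scene stay as the last step left them, time stands still between calls to the robot, and variables do not carry over. Pictures are saved under pics/ and viewed, and the job is handed in when it is done.

Besides the shell and the picture viewer there is one more tool, called by a JSON object that holds its "op" and its "data", one argument or row to a line. carry_out: Moves the arm, as the interface text tells. Its arguments: {"type":"object","properties":{"deltas":{"type":"array"},"newtons":{"type":"number"}},"required":["deltas"]}

```bash
mkdir -p pics; cat > h.py <<'E'
import numpy as np,cv2
from rig import readout,eyes,job,manip
from scipy.spatial.transform import Rotation as R
def rot(q): return R.from_quat([q[1],q[2],q[3],q[0]]).as_matrix()
def cloud(im):
    z=im["z_map"];K=np.array(im["mtx"]);v,u=np.mgrid[:z.shape[0],:z.shape[1]]
    p=np.stack([(u-K[0,2])/K[0,0]*z,(v-K[1,2])/K[1,1]*z,z],-1)
    w=p@rot(im["orientation"]).T+np.array(im["origin"]); w[z==0]=np.nan
    return w
def save(im,n): cv2.imwrite("pics/"+n+".png",im["color"][:,:,::-1])
E
python3 - <<'E'
from h import *
import pickle
s=readout.get_state();print(s, manip.tcp_to_grasp)
d={}
for n in ["scene","side","wrist"]:
    im=eyes.get_image(n);save(im,n+"0");d[n]=im;print(n,im["origin"],im["orientation"])
pickle.dump(d,open("d0.pkl","wb"))
E
```

```text
{'clock': 0.0, 'qpos': array([-1.21009886e-01,  2.76611704e-01,  1.50613696e+00, -2.33107572e-05,
        1.36069710e+00, -1.21033091e-01]), 'qd': array([-0.0002281 , -0.00101536,  0.00025593, -0.00016161, -0.00047216,
       -0.00064009]), 'effort': array([ 6.20495921e-04, -4.16768074e+01, -2.45808578e+01, -1.52056768e-04,
        1.11346930e-02,  1.69860516e-05]), 'position': array([5.74470943e-01, 4.48906378e-05, 2.30428660e-01]), 'ee_rot': array([ 0.49949596,  0.49958246,  0.50051766, -0.50040307]), 'contact_force': array([-0.96175642, -0.02179248,  0.95584825]), 'moment': array([-0.01639574, -0.010414  , -0.00777715]), 'width': 0.08522494676705043} 0.0187
scene [-0.3356461  -0.71717278  0.7150071 ] [-0.47992039  0.7682802  -0.36255859  0.2190279 ]
side [ 0.02751105 -0.70013531  0.50765867] [-0.52720129  0.78809175 -0.26945995  0.16840882]
wrist [0.5732059  0.07344387 0.37375798] [ 1.46504350e-01  9.89209864e-01  6.83815186e-06 -5.66819548e-04]
```

View pics/scene0.png

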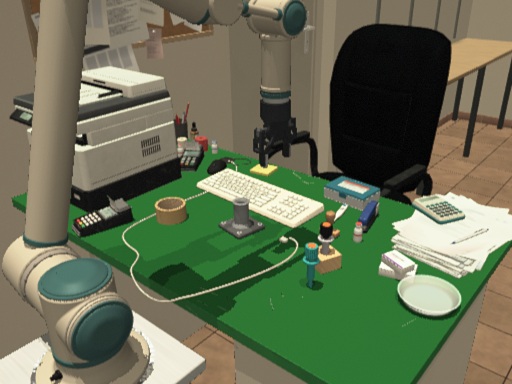

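View pics/side0.png

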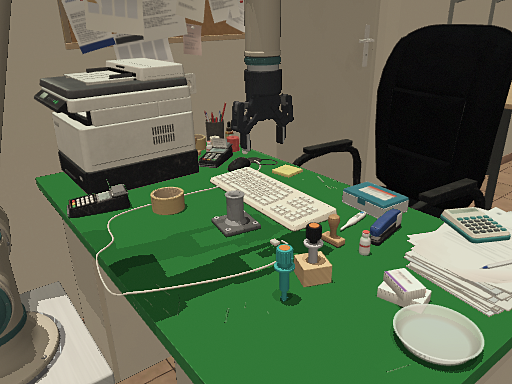

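View pics/wrist0.png

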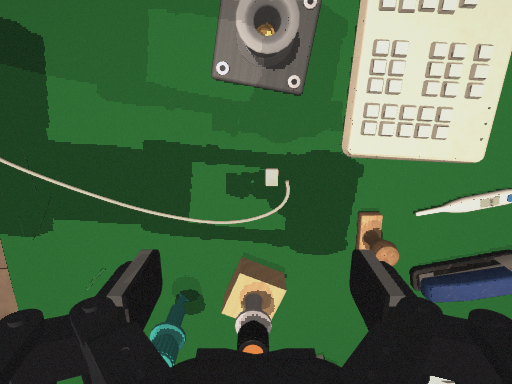

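The side view shows the bolt's black knob at about (314,232) in the wooden holder (313,265). The turquoise look-alike is at (285,258), the stamp at (334,228), the vial at (365,243) and the foot's tower at (235,208). Next I'll get coordinates.

```bash
cat >> h.py <<'E'
def circ(p,r):
    # fixed-radius fit in xy
    from scipy.optimize import least_squares
    f=lambda c:np.hypot(p[:,0]-c[0],p[:,1]-c[1])-r
    return least_squares(f,p[:,:2].mean(0)+np.array([0,.005]),loss='soft_l1',f_scale=.001).x
E
python3 - <<'E'
from h import *
import pickle
d=pickle.load(open("d0.pkl","rb"))
np.set_printoptions(precision=4,suppress=True)
for n in d:
    im=d[n];w=cloud(im);hsv=cv2.cvtColor(im["color"],cv2.COLOR_RGB2HSV)
    print(n)
    if n=="side":
        for px in [(314,228),(314,236),(313,258),(315,225),(285,245),(334,216),(365,234),(365,250),(235,193),(235,210),(168,190),(300,262),(327,262),(313,277)]: print(px,w[px[1],px[0]],im["color"][px[1],px[0]])
    if n=="scene":
        for px in [(326,225),(326,232),(326,240),(312,247),(330,214),(358,226),(240,201),(240,215),(171,205),(325,262)]: print(px,w[px[1],px[0]],im["color"][px[1],px[0]])
    if n=="wrist":
        for px in [(255,310),(245,290),(267,12),(240,15),(292,20),(262,350)]: print(px,w[px[1],px[0]],im["color"][px[1],px[0]])
E
```

```text
scene
(326, 225) [ 0.5677 -0.1663  0.1188] [247 144  74]
(326, 232) [ 0.5622 -0.1708  0.103 ] [20 20 20]
(326, 240) [ 0.5615 -0.1726  0.0811] [192 184 170]
(312, 247) [ 0.4706 -0.1916  0.1128] [225 136  80]
(330, 214) [ 0.7031 -0.0947  0.0683] [227 169 110]
(358, 226) [ 0.7211 -0.174   0.0504] [163 155 136]
(240, 201) [0.5881 0.1373 0.0811] [113 110 103]
(240, 215) [0.5657 0.1184 0.0512] [86 84 79]
(171, 205) [0.5183 0.3645 0.0232] [120  97  71]
(325, 262) [ 0.5459 -0.1828  0.0286] [134 107  73]
side
(314, 228) [ 0.563  -0.1737  0.1207] [60 42 39]
(314, 236) [ 0.5633 -0.1744  0.1033] [19 20 19]
(313, 258) [ 0.567  -0.1704  0.0501] [116 110 104]
(315, 225) [ 0.5723 -0.167   0.1217] [230 149  83]
(285, 245) [ 0.4832 -0.1801  0.1143] [242 145  77]
(334, 216) [ 0.7088 -0.0931  0.0718] [200 160 112]
(365, 234) [ 0.7228 -0.1737  0.0536] [168 167 152]
(365, 250) [ 0.725  -0.176   0.0132] [150 143 128]
(235, 193) [0.5919 0.1395 0.0857] [153 149 140]
(235, 210) [0.5734 0.115  0.0521] [93 90 86]
(168, 190) [0.5158 0.3738 0.0397] [131 107  81]
(300, 262) [ 0.5471 -0.1537  0.0403] [235 206 156]
(327, 262) [ 0.5897 -0.1879  0.0404] [234 202 153]
(313, 277) [ 0.5515 -0.1878  0.0203] [141 115  81]
wrist
(255, 310) [ 0.5724 -0.1448  0.0811] [92 84 81]
(245, 290) [nan nan nan] [226 179 126]
(267, 12) [0.5828 0.1428 0.0615] [58 54 52]
(240, 15) [0.5607 0.1346 0.0888] [173 164 156]
(292, 20) [0.602  0.1312 0.088 ] [177 168 159]
(262, 350) [ 0.5792 -0.1598  0.1213] [194 111  59]
```

```bash
python3 - <<'E'
from h import *
import pickle
d=pickle.load(open("d0.pkl","rb"))
for n,(x,y,s) in {"side":(200,170,200),"scene":(200,180,200)}.items():
    c=d[n]["color"][y:y+150,x:x+200,::-1]; cv2.imwrite(f"pics/{n}0z.png",cv2.resize(c,None,fx=4,fy=4,interpolation=cv2.INTER_CUBIC))
E
```

```text
(no output)
```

View pics/side0z.png

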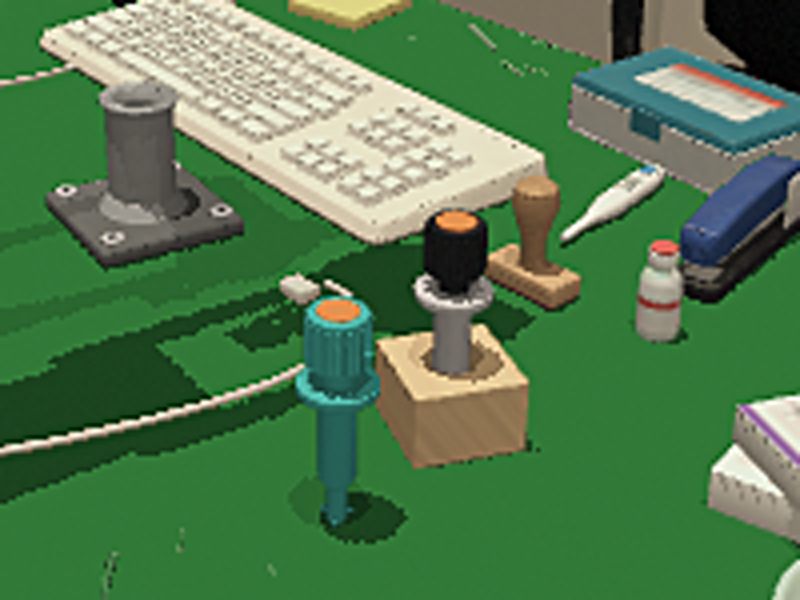

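View pics/scene0z.png

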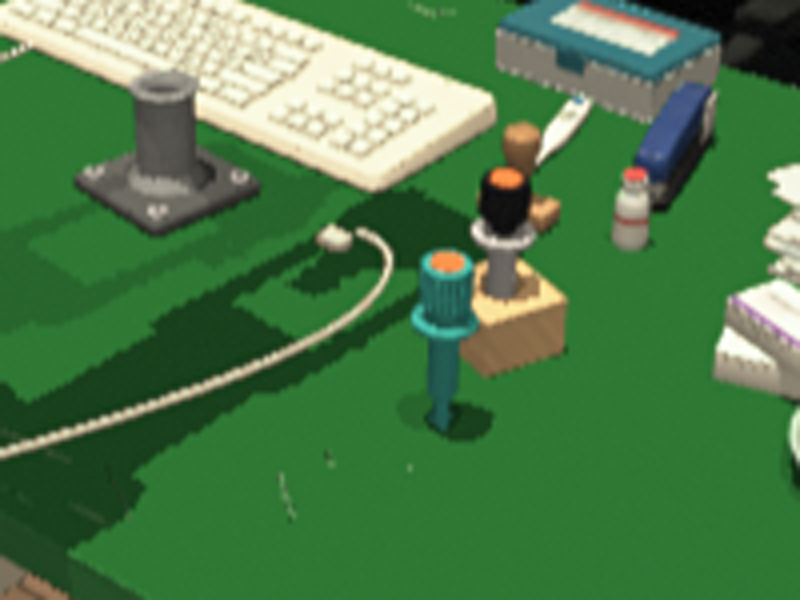

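```bash
python3 - <<'E'
from h import *
import pickle
np.set_printoptions(precision=4,suppress=True)
s=readout.get_state();print(rot(s["ee_rot"]))
d=pickle.load(open("d0.pkl","rb"))
for n in d:
    w=cloud(d[n]);x,y,z=w[...,0],w[...,1],w[...,2]
    def blob(name,c,r,zr,rad):
        m=(np.hypot(x-c[0],y-c[1])<r)&(z>zr[0])&(z<zr[1])
        p=w[m]
        if len(p)>15: print(n,name,len(p),circ(p,rad),p.mean(0),np.percentile(p[:,2],[2,50,98]))
    blob("knob",(.572,-.163),.03,(.095,.117),.015)
    blob("knobtop",(.572,-.163),.03,(.1185,.13),.015)
    blob("collar",(.572,-.163),.03,(.078,.083),.02)
    blob("tower",(.582,.137),.035,(.03,.075),.022)
    blob("rim",(.582,.137),.04,(.086,.095),.02)
    blob("turq",(.478,-.175),.03,(.095,.112),.015)
E
```

```text
[[-0.0014  1.     -0.    ]
 [ 0.0002 -0.     -1.    ]
 [-1.     -0.0014 -0.0002]]
scene knob 122 [ 0.5711 -0.1649] [ 0.5631 -0.1695  0.1074] [0.0958 0.1084 0.1168]
scene collar 76 [ 0.5767 -0.1614] [ 0.5652 -0.168   0.0804] [0.0782 0.0803 0.0829]
scene tower 216 [0.5832 0.1308] [0.5711 0.1192 0.0536] [0.032  0.0533 0.0748]
scene rim 17 [0.5802 0.1267] [0.5786 0.1282 0.0869] [0.0861 0.0868 0.0877]
scene turq 121 [ 0.4757 -0.1867] [ 0.4692 -0.1906  0.1054] [0.0955 0.1074 0.1119]
side knob 154 [ 0.5723 -0.163 ] [ 0.5647 -0.1713  0.1067] [0.0959 0.1069 0.1167]
side knobtop 84 [ 0.5761 -0.1641] [ 0.5703 -0.1646  0.1203] [0.1187 0.1202 0.122 ]
side collar 66 [ 0.573  -0.1621] [ 0.5656 -0.1702  0.0815] [0.0784 0.0819 0.083 ]
side tower 276 [0.5846 0.1328] [0.5754 0.1183 0.0527] [0.0308 0.0525 0.0739]
side rim 98 [0.5828 0.1303] [0.584  0.1318 0.088 ] [0.0862 0.088  0.0896]
side turq 137 [ 0.4766 -0.185 ] [ 0.469  -0.1934  0.1035] [0.0952 0.1034 0.1117]
wrist knob 468 [ 0.5713 -0.1369] [ 0.5703 -0.1515  0.1067] [0.096  0.1069 0.1166]
wrist knobtop 343 [ 0.5711 -0.1431] [ 0.5704 -0.156   0.1205] [0.1187 0.1206 0.1219]
wrist collar 182 [ 0.5703 -0.1645] [ 0.5697 -0.152   0.0819] [0.0787 0.0824 0.0829]
wrist tower 411 [0.5748 0.1225] [0.5825 0.134  0.0517] [0.0307 0.0508 0.0736]
wrist rim 1792 [0.5821 0.1308] [0.5825 0.1265 0.0882] [0.0862 0.0883 0.0899]
wrist turq 329 [ 0.49   -0.1627] [ 0.4815 -0.1745  0.1033] [0.0953 0.1031 0.1114]
```

{"op": "carry_out", "data": {
  "deltas": [0,0,-0.5,0,0,0,1,0,0,-0.5,0,0,0,1,0,0,-0.5,0,0,0,1,0,0,0,0,0,0,1,0,0,0,0,0,0,1]
}}

```text
clock: 0.78
position: [0.5749, 0.0895, 0.231]
ee_rot: [-0.5, -0.5, -0.5, 0.5]
contact_force: [1.2, -0.1, 0.5]
width: 0.0854
```

```bash
cat > foot.py <<'E'
from h import *
import sys
np.set_printoptions(precision=4,suppress=True)
s=readout.get_state();print(s["position"],s["contact_force"],s["clock"])
im=eyes.get_image("wrist");save(im,sys.argv[1]);w=cloud(im);x,y,z=w[...,0],w[...,1],w[...,2]
m=((np.hypot(x-.583,y-.131)<.04)&(z>.0855)&(z<.095)).astype(np.uint8)
print(m.sum(),np.median(z[m>0]))
cs,_=cv2.findContours(m,cv2.RETR_CCOMP,cv2.CHAIN_APPROX_NONE)
for c in sorted(cs,key=len)[-2:]:
    p=w[c[:,0,1],c[:,0,0]];p=p[~np.isnan(p[:,0])]
    # circle fit algebraic
    A=np.c_[2*p[:,:2],np.ones(len(p))];b=(p[:,:2]**2).sum(1);q=np.linalg.lstsq(A,b,rcond=None)[0]
    print(len(p),q[:2],np.sqrt(q[2]+q[0]**2+q[1]**2),cv2.fitEllipse(c))
E
python3 foot.py wrist1
```

```text
[0.5749 0.0895 0.231 ] [ 1.187  -0.0783  0.5093] 0.775
1900 0.08832249345943391
124 [0.5822 0.1323] 0.014197884031462753 ((265.3974914550781, 131.78675842285156), (32.142364501953125, 32.87254333496094), 26.676881790161133)
164 [0.5822 0.1322] 0.025076762157872284 ((265.4678649902344, 131.61410522460938), (57.23760223388672, 58.00497817993164), 19.46786117553711)
```

View pics/wrist1.png

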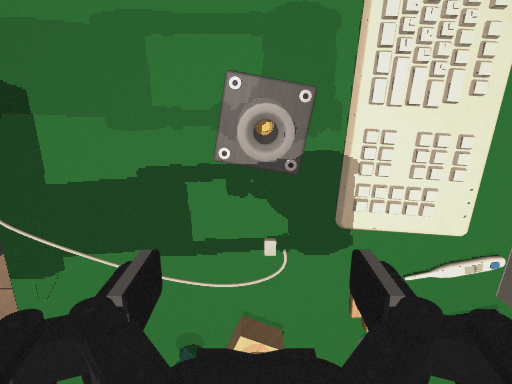

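The wrist view shows the foot's rim as a ring centred at about (265,132), which puts the well mouth at (0.582, 0.132, 0.088). Its radii match the text. Now the holder.

{"op": "carry_out", "data": {
  "deltas": [0,0,0.5,0,0,0,1,0,0,0.8,0,0,0,1,0,0,0.8,0,0,0,1,0,0,0.8,0,0,0,1,0,0,0.8,0,0,0,1,0,0,0.8,0,0,0,1,0,0,0.3,0,0,0,1,0,0,0,0,0,0,1,0,0,0,0,0,0,1]
}}

```text
clock: 1.95
position: [0.5748, -0.1968, 0.2313]
ee_rot: [0.5, 0.5, 0.5, -0.5]
contact_force: [0.1, 0.1, -0.3]
width: 0.0855
```

```bash
cat > knob.py <<'E'
from h import *
import sys
np.set_printoptions(precision=4,suppress=True)
s=readout.get_state();print(s["position"],s["qpos"],s["contact_force"],s["clock"])
im=eyes.get_image("wrist");save(im,sys.argv[1]);w=cloud(im);x,y,z=w[...,0],w[...,1],w[...,2]
for lo,hi,r in [(.1165,.13,0),(.077,.084,0)]:
  m=((np.hypot(x-.572,y+.163)<.035)&(z>lo)&(z<hi)).astype(np.uint8)
  print(m.sum(),np.median(z[m>0]))
  cs,_=cv2.findContours(m,cv2.RETR_EXTERNAL,cv2.CHAIN_APPROX_NONE)
  c=max(cs,key=len)
  p=w[c[:,0,1],c[:,0,0]];p=p[~np.isnan(p[:,0])]
  A=np.c_[2*p[:,:2],np.ones(len(p))];b=(p[:,:2]**2).sum(1);q=np.linalg.lstsq(A,b,rcond=None)[0]
  print(len(p),q[:2],np.sqrt(q[2]+q[0]**2+q[1]**2),cv2.fitEllipse(c))
E
python3 knob.py wrist2
```

```text
[ 0.5748 -0.1968  0.2313] [-0.445   0.3254  1.4324  0.001   1.3844 -0.4456] [ 0.1257  0.0511 -0.2881] 1.95
1149 0.12072981425127732
123 [ 0.5701 -0.1632] 0.014864977497368839 ((251.33616638183594, 147.87281799316406), (37.35670852661133, 37.56731033325195), 89.25886535644531)
281 0.08321835445556819
163 [ 0.5701 -0.1635] 0.018020672996663014 ((251.52760314941406, 144.582763671875), (41.37005615234375, 45.75773620605469), 4.273476600646973)
```

View pics/wrist2.png

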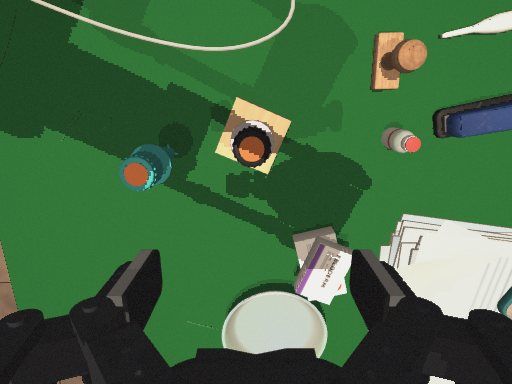

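The wrist view shows the knob top at (251,148), so the knob's axis is (0.570, −0.163) with its top at 0.121. The turquoise look-alike is at (136,175), the stamp at (400,57) and the vial at (405,143), all clear. I'll approach while turning the hand counter-clockwise.

{"op": "carry_out", "data": {
  "deltas": [0,-0.04,-0.28,0,0,0,1,0,-0.04,-0.28,0,0,0,1,0.13,0,0,-1,0,0,1,0.13,0,0,-1,0,0,1,0.13,0,0,-1,0,0,1,0.13,0,0,-1,0,0,1,0.13,0,0,-1,0,0,1,0.13,0,0,-1,0,0,1,0.13,0,0,-1,0,0,1,0.13,0,0,-1,0,0,1]
}}

```text
clock: 3.25
position: [0.5701, -0.1624, 0.1689]
ee_rot: [0.619, 0.342, 0.619, -0.341]
contact_force: [0.4, -0.6, -0.7]
width: 0.0855
```

{"op": "carry_out", "data": {
  "deltas": [0,0,0,-1,0,0,1,0,0,0,-1,0,0,1,0,0,0,-1,0,0,1,0,0,0,-1,0,0,1,0,0,0,-1,0,0,1,0,0,0,-1,0,0,1,0,0,0,-1,0,0,1,0,0,0,0,0,0,1,0,0,0,0,0,0,1]
}}

```text
clock: 4.38
position: [0.5702, -0.1634, 0.1691]
ee_rot: [0.683, 0.183, 0.683, -0.183]
contact_force: [0.5, -0.6, -0.3]
width: 0.0854
```

```bash
cat > go.py <<'E'
from h import *
import sys
np.set_printoptions(precision=4,suppress=True)
s=readout.get_state();M=rot(s["ee_rot"]);print(s["position"],s["qpos"],s["contact_force"],s["moment"],s["width"],s["clock"]);print(M)
if len(sys.argv)>3: print("tool shift units",M.T@(np.array([float(a) for a in sys.argv[1:4]])-s["position"])/.06)
# tilt correction: bring tool x to -z
a=M.T@np.array([0,0,-1.]);print("tilt corr y,z deg units",np.degrees(np.array([-a[2],a[1]]))/4)
E
python3 go.py .570 -.163 .091; python3 knob.py wrist3
```

```text
[ 0.5702 -0.1634  0.1691] [-0.3965  0.3427  1.5652  0.0002  1.2335 -1.4438] [ 0.5038 -0.5578 -0.2827] [0.0496 0.0039 0.0765] 0.0853610414423999 4.375
[[ 0.0002  0.4999  0.8661]
 [ 0.0001  0.8661 -0.4999]
 [-1.      0.0002  0.0001]]
tool shift units [ 1.3017  0.0039 -0.0065]
tilt corr y,z deg units [ 0.0018 -0.003 ]
[ 0.5702 -0.1634  0.1691] [-0.3965  0.3427  1.5652  0.0002  1.2335 -1.4438] [ 0.5038 -0.5578 -0.2827] 4.375
1678 0.12074093191450934
146 [ 0.5696 -0.1631] 0.014900610911215268 ((257.3144836425781, 216.19834899902344), (44.2916145324707, 46.740379333496094), 89.23728942871094)
530 0.08331370463161233
190 [ 0.5698 -0.1633] 0.017296522625551793 ((257.01348876953125, 203.598876953125), (49.68482208251953, 54.294376373291016), 178.273681640625)
```

View pics/wrist3.png

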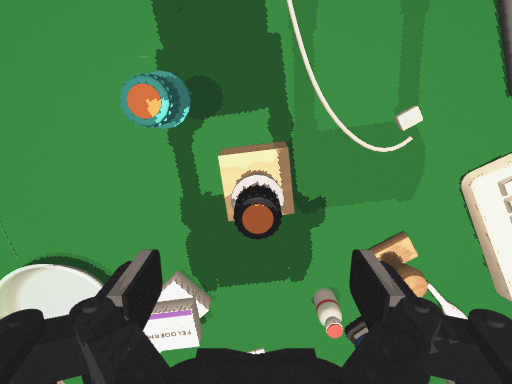

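From a second wrist position the knob, at (257,216), gives the same axis and height, and the jaws' path is clear. Lowering and gripping.

{"op": "carry_out", "data": {
  "deltas": [0.3,0,0,0,0,0,1,0.3,0,0,0,0,0,1,0.3,0,0,0,0,0,1,0.25,0,0,0,0,0,1,0.15,0,0,0,0,0,1,0,0,0,0,0,0,1]
}}

```text
clock: 5.18
position: [0.5699, -0.1642, 0.0903]
ee_rot: [0.683, 0.183, 0.683, -0.183]
contact_force: [-0.2, 0.5, -1.3]
width: 0.086
```

{"op": "carry_out", "data": {
  "deltas": [0,0,0,0,0,0,-1,0,0,0,0,0,0,-1,0,0,0,0,0,0,-1,0,0,0,0,0,0,-1,0,0,0,0,0,0,-1,0,0,0,0,0,0,-1,0,0,0,0,0,0,-1,0,0,0,0,0,0,-1],
  "newtons": 60
}}

```text
clock: 6.18
position: [0.5708, -0.1645, 0.0916]
ee_rot: [0.684, 0.183, 0.682, -0.183]
contact_force: [-0.7, 0.7, 5.1]
width: 0.0283
```

```bash
python3 go.py .570 -.163 .091
```

```text
[ 0.5708 -0.1645  0.0916] [-0.3979  0.4104  1.6699  0.0003  1.0598 -1.4451] [-0.6598  0.7029  5.064 ] [ 0.1913 -0.0225  0.0305] 0.028345966410802417 6.175
[[ 0.0014  0.5001  0.866 ]
 [-0.0003  0.866  -0.5001]
 [-1.      0.0004  0.0014]]
tool shift units [ 0.0099  0.0154 -0.0235]
tilt corr y,z deg units [ 0.0201 -0.0062]
```

{"op": "carry_out", "data": {
  "deltas": [-0.1,0,0,0,0,0,-1,-0.2,0,0,0,0,0,-1,-0.3,0,0,0,0,0,-1,-0.4,0,0,0,0,0,-1,-0.5,0,0,0,0,0,-1,-0.4,0,0,0,0,0,-1,-0.15,0,0,0,0,0,-1,0,0,0,0,0,0,-1]
}}

```text
clock: 7.18
position: [0.5701, -0.1645, 0.2142]
ee_rot: [0.683, 0.183, 0.683, -0.183]
contact_force: [-0.1, 0.4, -2.2]
width: 0.0284
```

```bash
python3 go.py .582 .132 .215; python3 -c "
from h import *
im=eyes.get_image('side');save(im,'side1');im=eyes.get_image('wrist');save(im,'wrist4')"
```

```text
[ 0.5701 -0.1645  0.2142] [-0.398   0.3129  1.494  -0.0002  1.3343 -1.4452] [-0.0999  0.3609 -2.1925] [-0.0358  0.0331  0.0446] 0.028352318259959916 7.175
[[ 0.0002  0.5     0.866 ]
 [-0.0003  0.866  -0.5   ]
 [-1.     -0.0002  0.0003]]
tool shift units [-0.0154  4.3789 -2.2981]
tilt corr y,z deg units [0.0049 0.0027]
```

View pics/side1.png

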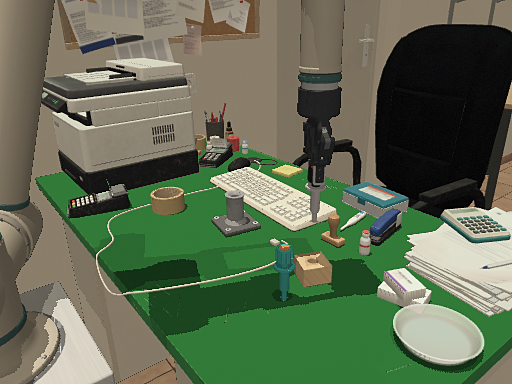

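View pics/wrist4.png

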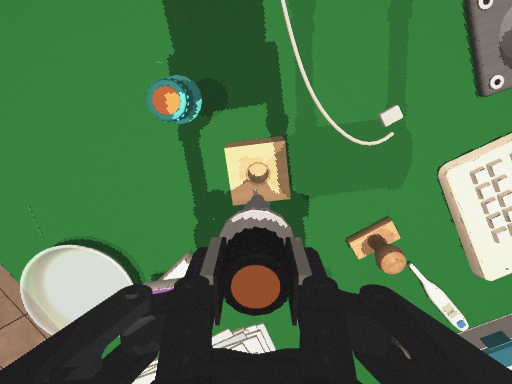

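{"op": "carry_out", "data": {
  "deltas": [0,0.4,-0.21,0,0,0,-1,0,0.66,-0.346,0,0,0,-1,0,0.66,-0.346,0,0,0,-1,0,0.66,-0.346,0,0,0,-1,0,0.66,-0.346,0,0,0,-1,0,0.66,-0.346,0,0,0,-1,0,0.45,-0.236,0,0,0,-1,0,0.23,-0.12,0,0,0,-1,0,0,0,-1,0,0,-1,0,0,0,-1,0,0,-1]
}}

```text
clock: 8.52
position: [0.582, 0.1315, 0.213]
ee_rot: [0.694, 0.134, 0.695, -0.135]
contact_force: [-0.8, 0.2, -1.5]
width: 0.0285
```

{"op": "carry_out", "data": {
  "deltas": [0,0,0,-1,0,0,-1,0,0,0,-1,0,0,-1,0,0,0,-1,0,0,-1,0,0,0,-1,0,0,-1,0,0,0,-1,0,0,-1,0,0,0,-1,0,0,-1,0,0,0,-1,0,0,-1,0,0,0,-1,0,0,-1,0,0,0,-1,0,0,-1,0,0,0,-1,0,0,-1]
}}

```text
clock: 9.78
position: [0.582, 0.131, 0.2131]
ee_rot: [0.698, -0.111, 0.699, 0.111]
contact_force: [-1.2, -0.4, -1.2]
width: 0.0283
```

{"op": "carry_out", "data": {
  "deltas": [0,0,0,-1,0,0,-1,0,0,0,-1,0,0,-1,0,0,0,-1,0,0,-1,0,0,0,-1,0,0,-1,0,0,0,-1,0,0,-1,0,0,0,-1,0,0,-1,0,0,0,-1,0,0,-1,0,0,0,-1,0,0,-1,0,0,0,-1,0,0,-1,0,0,0,-1,0,0,-1]
}}

```text
clock: 11.02
position: [0.582, 0.131, 0.2131]
ee_rot: [0.618, -0.343, 0.619, 0.343]
contact_force: [-0.6, -0.3, -2.0]
width: 0.0282
```

{"op": "carry_out", "data": {
  "deltas": [0,0,0,-1,0,0,-1,0,0,0,-1,0,0,-1,0,0,0,-1,0,0,-1,0,0,0,0,0,0,-1,0,0,0,0,0,0,-1]
}}

```text
clock: 11.65
position: [0.5822, 0.1316, 0.2135]
ee_rot: [0.579, -0.405, 0.58, 0.405]
contact_force: [-0.0, 0.4, -0.8]
width: 0.0283
```

```bash
python3 go.py .582 .132 .215; python3 -c "
from h import *
im=eyes.get_image('side');save(im,'side2')
im2=eyes.get_image('scene')
for n,im in (('side',im),('scene',im2)):
  c=im['color'][100:260,170:330,::-1];cv2.imwrite('pics/%s2z.png'%n,cv2.resize(c,None,fx=3.6,fy=3.6))
  w=cloud(im);x,y,z=w[...,0],w[...,1],w[...,2]
  for lo,hi,r,nm in [(.14,.160,.005,'thin'),(.157,.193,.0095,'shank'),(.200,.2035,.02,'collar')]:
    m=(np.hypot(x-.582,y-.132)<.03)&(z>lo)&(z<hi);p=w[m];
    if len(p)>10: print(n,nm,len(p),circ(p,r),p[:,2].min())
  m=(np.hypot(x-.582,y-.132)<.03)&(z>.1)&(z<.3);print('tip z',np.nanmin(z[m]))
"
```

```text
[0.5822 0.1316 0.2135] [ 0.1059  0.3192  1.4863 -0.0003  1.3368 -2.6851] [-0.0354  0.4237 -0.8197] [-0.0109 -0.0585 -0.0508] 0.02833970471260726 11.65
[[-0.0007 -0.9392  0.3434]
 [-0.0004  0.3434  0.9392]
 [-1.      0.0005 -0.0006]]
tool shift units [-0.0246  0.0059  0.0051]
tilt corr y,z deg units [-0.0082 -0.007 ]
side thin 43 [0.579484   0.12826508] 0.14000466402412065
side shank 111 [0.58272674 0.13171864] 0.15702345865377776
side collar 19 [0.58336328 0.13156464] 0.2001982226688871
tip z 0.12950163172594037
scene thin 28 [0.57589239 0.12470258] 0.14042069174318172
scene shank 77 [0.58097812 0.1302485 ] 0.15709294700249865
scene collar 53 [0.58307821 0.13231017] 0.20006135968556793
tip z 0.12513756139528953
```

View pics/side2z.png

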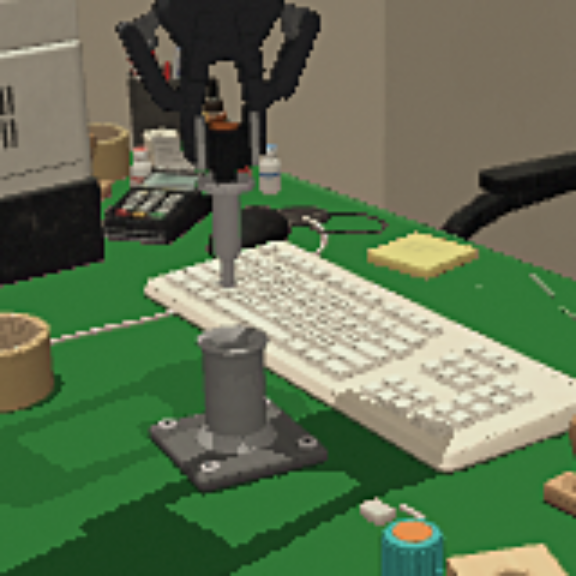

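View pics/scene2z.png

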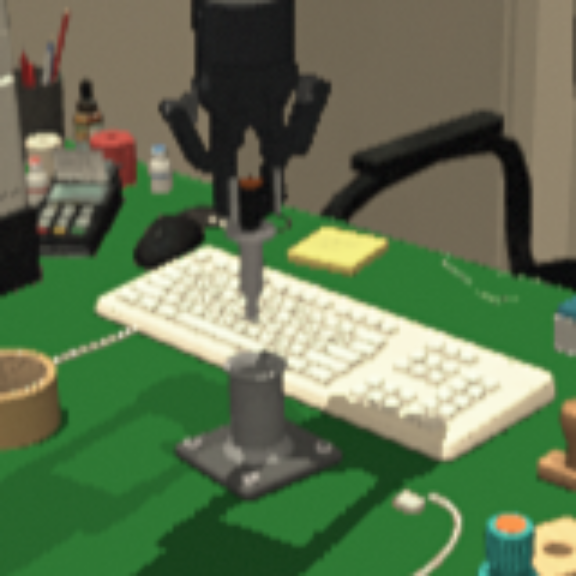

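Both fixed cameras show the bolt upright over the tower, with its axis within about 1 mm of the well's axis. Lowering the tip into the mouth.

{"op": "carry_out", "data": {
  "deltas": [0.25,0,0,0,0,0,-1,0.25,0,0,0,0,0,-1,0.17,0,0,0,0,0,-1,0.08,0,0,0,0,0,-1,0.08,0,0,0,0,0,-1,0.06,0,0,0,0,0,-1,0,0,0,0,0,0,-1]
}}

```text
clock: 12.62
position: [0.5824, 0.132, 0.1605]
ee_rot: [0.579, -0.406, 0.579, 0.406]
contact_force: [-0.3, 0.7, -1.6]
width: 0.0282
```

```bash
python3 go.py .582 .132 .125
```

```text
[0.5824 0.132  0.1605] [ 0.1065  0.3549  1.5689 -0.0001  1.2175 -2.686 ] [-0.3145  0.6929 -1.5831] [-0.0143 -0.0095  0.0172] 0.02821301488091072 12.625
[[ 0.0003 -0.9397  0.342 ]
 [-0.0001  0.342   0.9397]
 [-1.     -0.0003  0.    ]]
tool shift units [ 0.5918  0.0066 -0.003 ]
tilt corr y,z deg units [0.0005 0.0043]
```

{"op": "carry_out", "data": {
  "deltas": [0.08,0,0,0,0,0,-1,0.08,0,0,0,0,0,-1,0.08,0,0,0,0,0,-1,0.06,0,0,0,0,0,-1,0,0,0,0,0,0,-1]
}}

```text
clock: 13.25
position: [0.5824, 0.1321, 0.1423]
ee_rot: [0.579, -0.406, 0.579, 0.406]
contact_force: [0.5, -0.6, -1.8]
width: 0.0282
```

{"op": "carry_out", "data": {
  "deltas": [0.05,0,0,0,0,0,-1,0.05,0,0,0,0,0,-1,0.05,0,0,0,0,0,-1,0.05,0,0,0,0,0,-1,0.04,0,0,0,0,0,-1,0,0,0,0,0,0,-1]
}}

```text
clock: 14.0
position: [0.5827, 0.132, 0.1279]
ee_rot: [0.579, -0.406, 0.579, 0.405]
contact_force: [2.9, -0.3, -3.5]
width: 0.0286
```

```bash
python3 go.py .582 .132 .118
```

```text
[0.5827 0.132  0.1279] [ 0.1065  0.3816  1.6145 -0.0001  1.1446 -2.686 ] [ 2.9235 -0.2549 -3.4688] [ 0.0651 -0.6171 -0.0248] 0.028556289997979586 14.0
[[ 0.0008 -0.9397  0.342 ]
 [-0.      0.342   0.9397]
 [-1.     -0.0008  0.0003]]
tool shift units [ 0.1653  0.0112 -0.0049]
tilt corr y,z deg units [0.0036 0.0109]
```

{"op": "carry_out", "data": {
  "deltas": [0,-0.012,0.004,0,0,0,-1,0,0,0,0,0,0,-1]
}}

```text
clock: 14.25
position: [0.5828, 0.132, 0.1279]
ee_rot: [0.579, -0.405, 0.579, 0.406]
contact_force: [1.1, -0.1, -1.9]
width: 0.0287
```

```bash
python3 go.py .582 .132 .118
```

```text
[0.5828 0.132  0.1279] [ 0.1063  0.3825  1.6131  0.0001  1.1467 -2.6862] [ 1.1194 -0.1302 -1.8587] [ 0.0426 -0.3337  0.0088] 0.028692688730486728 14.25
[[-0.0007 -0.9397  0.3421]
 [-0.      0.3421  0.9397]
 [-1.      0.0006 -0.0003]]
tool shift units [ 0.1651  0.0129 -0.0051]
tilt corr y,z deg units [-0.0037 -0.009 ]
```

Lateral force dropped. One more small shift, then descend.

{"op": "carry_out", "data": {
  "deltas": [0,-0.007,0.003,0,0,0,-1,0.02,0,0,0,0,0,-1,0.02,0,0,0,0,0,-1,0.02,0,0,0,0,0,-1,0.02,0,0,0,0,0,-1,0,0,0,0,0,0,-1]
}}

```text
clock: 15.0
position: [0.5833, 0.132, 0.1231]
ee_rot: [0.579, -0.406, 0.579, 0.406]
contact_force: [-0.1, -0.3, -1.2]
width: 0.0283
```

```bash
python3 go.py .582 .132 .118
```

```text
[0.5833 0.132  0.1231] [ 0.1063  0.3872  1.6186 -0.0001  1.1363 -2.6862] [-0.1154 -0.2533 -1.2256] [-0.0259  0.0032 -0.0225] 0.028307208593714914 15.0
[[-0.0005 -0.9397  0.342 ]
 [-0.0001  0.342   0.9397]
 [-1.      0.0005 -0.0003]]
tool shift units [ 0.0854  0.0203 -0.0075]
tilt corr y,z deg units [-0.0045 -0.0066]
```

{"op": "carry_out", "data": {
  "deltas": [0.01,0,0,0,0,0,-1,0.01,0,0,0,0,0,-1,0.01,0,0,0,0,0,-1,0,0,0,0,0,0,-1]
}}

```text
clock: 15.5
position: [0.5835, 0.1321, 0.1215]
ee_rot: [0.579, -0.406, 0.579, 0.406]
contact_force: [-0.4, 0.5, -1.7]
width: 0.0283
```

{"op": "carry_out", "data": {
  "deltas": [0.01,0,0,0,0,0,-1,0.01,0,0,0,0,0,-1,0,0,0,0,0,0,-1]
}}

```text
clock: 15.88
position: [0.5835, 0.1321, 0.1203]
ee_rot: [0.579, -0.406, 0.579, 0.406]
contact_force: [-0.9, -0.3, -1.8]
width: 0.0287
```

{"op": "carry_out", "data": {
  "deltas": [0.01,0,0,0,0,0,-1,0.01,0,0,0,0,0,-1,0,0,0,0,0,0,-1]
}}

```text
clock: 16.25
position: [0.5835, 0.1321, 0.1191]
ee_rot: [0.579, -0.406, 0.579, 0.406]
contact_force: [-0.6, 0.3, -1.8]
width: 0.0284
```

{"op": "carry_out", "data": {
  "deltas": [0.01,0,0,0,0,0,-1,0.01,0,0,0,0,0,-1,0,0,0,0,0,0,-1]
}}

```text
clock: 16.62
position: [0.5835, 0.1321, 0.1178]
ee_rot: [0.579, -0.406, 0.579, 0.406]
contact_force: [0.3, 1.0, -1.8]
width: 0.0283
```

{"op": "carry_out", "data": {
  "deltas": [0.01,0,0,0,0,0,-1,0.01,0,0,0,0,0,-1,0,0,0,0,0,0,-1]
}}

```text
clock: 17.0
position: [0.5835, 0.1321, 0.1167]
ee_rot: [0.579, -0.406, 0.579, 0.406]
contact_force: [-0.7, -0.2, -1.3]
width: 0.0287
```

{"op": "carry_out", "data": {
  "deltas": [0.01,0,0,0,0,0,-1,0.01,0,0,0,0,0,-1,0,0,0,0,0,0,-1]
}}

```text
clock: 17.38
position: [0.5835, 0.1321, 0.1154]
ee_rot: [0.579, -0.406, 0.579, 0.406]
contact_force: [0.3, -0.4, -1.2]
width: 0.0287
```

{"op": "carry_out", "data": {
  "deltas": [0.01,0,0,0,0,0,-1,0.005,0,0,0,0,0,-1,0,0,0,0,0,0,-1]
}}

```text
clock: 17.75
position: [0.5835, 0.1321, 0.1146]
ee_rot: [0.579, -0.406, 0.579, 0.406]
contact_force: [-0.4, 0.2, -1.8]
width: 0.0284
```

{"op": "carry_out", "data": {
  "deltas": [0.01,0,0,0,0,0,-1,0.01,0,0,0,0,0,-1,0,0,0,0,0,0,-1]
}}

```text
clock: 18.12
position: [0.5835, 0.1321, 0.1133]
ee_rot: [0.579, -0.406, 0.579, 0.406]
contact_force: [0.4, -0.4, -1.6]
width: 0.0283
```

{"op": "carry_out", "data": {
  "deltas": [0.01,0,0,0,0,0,-1,0.005,0,0,0,0,0,-1,0,0,0,0,0,0,-1]
}}

```text
clock: 18.5
position: [0.5835, 0.1321, 0.1125]
ee_rot: [0.579, -0.406, 0.579, 0.406]
contact_force: [0.2, 0.2, -1.5]
width: 0.0287
```

{"op": "carry_out", "data": {
  "deltas": [0.01,0,0,0,0,0,-1,0.005,0,0,0,0,0,-1,0,0,0,0,0,0,-1]
}}

```text
clock: 18.88
position: [0.5835, 0.1321, 0.1116]
ee_rot: [0.579, -0.406, 0.579, 0.406]
contact_force: [0.5, -0.4, -2.4]
width: 0.0283
```

{"op": "carry_out", "data": {
  "deltas": [0.01,0,0,0,0,0,-1,0.005,0,0,0,0,0,-1,0,0,0,0,0,0,-1]
}}

```text
clock: 19.25
position: [0.5835, 0.1321, 0.1107]
ee_rot: [0.579, -0.406, 0.579, 0.406]
contact_force: [-0.8, -0.3, -0.9]
width: 0.0284
```

{"op": "carry_out", "data": {
  "deltas": [0.01,0,0,0,0,0,-1,0.005,0,0,0,0,0,-1,0,0,0,0,0,0,-1]
}}

```text
clock: 19.62
position: [0.5835, 0.132, 0.1098]
ee_rot: [0.579, -0.406, 0.579, 0.406]
contact_force: [0.4, 0.6, -0.8]
width: 0.0283
```

{"op": "carry_out", "data": {
  "deltas": [0.01,0,0,0,0,0,-1,0.005,0,0,0,0,0,-1,0,0,0,0,0,0,-1]
}}

```text
clock: 20.0
position: [0.5836, 0.1321, 0.1089]
ee_rot: [0.579, -0.406, 0.579, 0.406]
contact_force: [1.0, -0.1, -1.6]
width: 0.0283
```

{"op": "carry_out", "data": {
  "deltas": [0.01,0,0,0,0,0,-1,0.005,0,0,0,0,0,-1,0,0,0,0,0,0,-1]
}}

```text
clock: 20.38
position: [0.5837, 0.1321, 0.1084]
ee_rot: [0.579, -0.406, 0.579, 0.405]
contact_force: [-0.5, 0.1, 0.9]
width: 0.0285
```

{"op": "carry_out", "data": {
  "deltas": [0.01,0,0,0,0,0,-1,0.005,0,0,0,0,0,-1,0,0,0,0,0,0,-1]
}}

```text
clock: 20.75
position: [0.5838, 0.1322, 0.1081]
ee_rot: [0.58, -0.406, 0.579, 0.405]
contact_force: [-0.7, 0.5, 5.8]
width: 0.0283
```

```bash
python3 go.py .582 .132 .118;python3 -c "
from h import *
for n,o in (('side',(170,130)),('scene',(170,130))):
  im=eyes.get_image(n)
  c=im['color'][o[1]:o[1]+120,o[0]:o[0]+120,::-1];cv2.imwrite('pics/%s3z.png'%n,cv2.resize(c,None,fx=4.5,fy=4.5))
  w=cloud(im);x,y,z=w[...,0],w[...,1],w[...,2]
  m=(np.hypot(x-.582,y-.132)<.03)&(z>.08)&(z<.15);print(n,np.round(np.sort(z[m])[::6],4))
"
```

```text
[0.5838 0.1322 0.1081] [ 0.1064  0.4008  1.6385  0.0001  1.1012 -2.6862] [-0.7393  0.4698  5.8315] [0.0335 0.337  0.0803] 0.02825724820894694 20.75
[[ 0.0012 -0.9397  0.342 ]
 [ 0.0002  0.342   0.9397]
 [-1.     -0.001   0.0006]]
tool shift units [-0.1655  0.0276 -0.0128]
tilt corr y,z deg units [0.0087 0.0145]
side [0.0803 0.0815 0.0821 0.0832 0.084  0.0846 0.0855 0.0864 0.0868 0.0872
 0.0875 0.0876 0.0879 0.0882 0.0884 0.0888 0.089  0.0893 0.0899 0.0957
 0.0968 0.0976 0.0984 0.0989 0.0992 0.0996 0.0998 0.0999 0.1003 0.1005
 0.1007 0.1014 0.1042 0.1059 0.1103 0.1116 0.1126 0.1134 0.1143 0.1152
 0.1159 0.1172 0.1177 0.1182 0.1197 0.1201 0.1205 0.1212 0.1222 0.1228
 0.1237 0.1242 0.1252 0.1258 0.1263 0.127  0.1277 0.1283 0.1293 0.1302
 0.131  0.1314 0.1323 0.1325 0.1331 0.1341 0.1353 0.1357 0.1359 0.1364
 0.1366 0.137  0.1372 0.1375 0.1379 0.1388 0.1393 0.1403 0.1414 0.1425
 0.1439 0.1448 0.1459 0.1471 0.1479]
scene [0.0801 0.0807 0.0813 0.0833 0.0839 0.0844 0.0846 0.0849 0.0852 0.0855
 0.086  0.0862 0.0873 0.0912 0.0935 0.0948 0.0953 0.0959 0.0963 0.0967
 0.0972 0.0977 0.0983 0.1001 0.1063 0.108  0.1096 0.1104 0.1116 0.1127
 0.1143 0.1151 0.1163 0.1174 0.1182 0.1191 0.1199 0.1208 0.1221 0.1228
 0.1236 0.1246 0.1256 0.1273 0.1278 0.129  0.1299 0.131  0.1318 0.1323
 0.133  0.1332 0.1338 0.1339 0.1344 0.1353 0.1361 0.1365 0.1384 0.1391
 0.14   0.1416 0.1426 0.1451 0.1466 0.1495]
```

View pics/side3z.png

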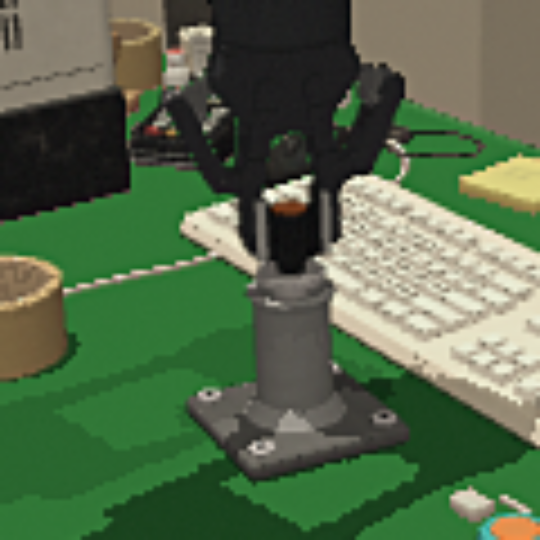

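The side view shows the bolt resting on the thread with its collar at about 0.095, roughly 7 mm above the rim. Net push is about 7.5 N. Start turning clockwise gently.

{"op": "carry_out", "data": {
  "deltas": [0,0,0,1,0,0,-1,0,0,0,1,0,0,-1,0,0,0,0,0,0,-1]
}}

```text
clock: 21.22
position: [0.5839, 0.1319, 0.1077]
ee_rot: [0.606, -0.365, 0.606, 0.364]
contact_force: [-0.6, -0.7, 4.4]
width: 0.0281
```

```bash
python3 go.py .582 .132 .118
```

```text
[0.5839 0.1319 0.1077] [ 0.1062  0.4012  1.6388 -0.0004  1.1004 -2.5474] [-0.5729 -0.6817  4.4419] [-0.1196  0.2455  0.0039] 0.02811870789983675 21.225
[[ 0.0012 -0.8833  0.4687]
 [-0.0002  0.4687  0.8834]
 [-1.     -0.0012  0.0004]]
tool shift units [-0.1713  0.0287 -0.0138]
tilt corr y,z deg units [0.0055 0.0167]
```

{"op": "carry_out", "data": {
  "deltas": [0.003,0,0,1,0,0,-1,0.003,0,0,1,0,0,-1,0.004,0,0,1,0,0,-1,0.004,0,0,1,0,0,-1]
}}

```text
clock: 21.72
position: [0.5842, 0.132, 0.1067]
ee_rot: [0.652, -0.276, 0.651, 0.276]
contact_force: [-0.0, 0.4, 4.1]
width: 0.0287
```

```bash
python3 go.py .582 .132 .118
```

```text
[0.5842 0.132  0.1067] [ 0.1062  0.4022  1.6398 -0.0004  1.098  -2.2664] [-0.0175  0.3675  4.0789] [-0.1427  0.1269  0.0138] 0.028699419128208913 21.725
[[ 0.0016 -0.7187  0.6953]
 [-0.0002  0.6953  0.7187]
 [-1.     -0.0013  0.001 ]]
tool shift units [-0.1876  0.0262 -0.0243]
tilt corr y,z deg units [0.0137 0.0183]
```

{"op": "carry_out", "data": {
  "deltas": [0.004,0,0,1,0,0,-1,0.004,0,0,1,0,0,-1,0.004,0,0,1,0,0,-1,0.004,0,0,1,0,0,-1,0.004,0,0,1,0,0,-1]
}}

```text
clock: 22.35
position: [0.584, 0.1324, 0.1056]
ee_rot: [0.69, -0.159, 0.689, 0.159]
contact_force: [-0.1, 0.3, 4.4]
width: 0.0284
```

{"op": "carry_out", "data": {
  "deltas": [0.004,0,0,1,0,0,-1,0.004,0,0,1,0,0,-1,0.004,0,0,1,0,0,-1,0.004,0,0,1,0,0,-1]
}}

```text
clock: 22.85
position: [0.5841, 0.1328, 0.1048]
ee_rot: [0.705, -0.061, 0.704, 0.062]
contact_force: [-1.0, 1.9, 4.8]
width: 0.0284
```

```bash
python3 go.py .582 .132 .118
```

```text
[0.5841 0.1328 0.1048] [ 0.1066  0.4041  1.6424  0.0014  1.0934 -1.638 ] [-1.0071  1.8765  4.7807] [ 0.2852  0.1604 -0.0098] 0.028359645664790677 22.85
[[ 0.0017 -0.1723  0.985 ]
 [ 0.0015  0.985   0.1723]
 [-1.      0.0012  0.0019]]
tool shift units [-0.2206 -0.0063 -0.0366]
tilt corr y,z deg units [ 0.0269 -0.0166]
```

{"op": "carry_out", "data": {
  "deltas": [0.004,0.004,0,1,0,0,-1,0.004,0.004,0,1,0,0,-1,0.004,0,0,1,0,0,-1,0.004,0,0,1,0,0,-1]
}}

```text
clock: 23.35
position: [0.5838, 0.133, 0.1038]
ee_rot: [0.706, 0.038, 0.706, -0.037]
contact_force: [-1.9, -0.1, 5.3]
width: 0.028
```

{"op": "carry_out", "data": {
  "deltas": [0.004,0,0,1,0,0,-1,0.004,0,0,1,0,0,-1,0.004,0,0,1,0,0,-1]
}}

```text
clock: 23.72
position: [0.5838, 0.1329, 0.103]
ee_rot: [0.699, 0.111, 0.698, -0.111]
contact_force: [-1.7, -0.3, 4.4]
width: 0.0284
```

```bash
python3 go.py .582 .132 .118
```

```text
[0.5838 0.1329 0.103 ] [ 0.1073  0.4057  1.6446  0.0006  1.0902 -1.1485] [-1.7225 -0.311   4.3931] [0.0966 0.2644 0.0516] 0.028353663871466588 23.725
[[ 0.001   0.3101  0.9507]
 [ 0.0007  0.9507 -0.3101]
 [-1.      0.0009  0.0007]]
tool shift units [-0.2499 -0.0228 -0.0232]
tilt corr y,z deg units [ 0.01   -0.0134]
```

{"op": "carry_out", "data": {
  "deltas": [0.004,0,0,1,0,0,-1,0.004,0,0,1,0,0,-1,0.004,0,0,1,0,0,-1]
}}

```text
clock: 24.1
position: [0.5836, 0.1328, 0.1024]
ee_rot: [0.683, 0.184, 0.683, -0.183]
contact_force: [-1.9, -0.2, 5.9]
width: 0.0281
```

```bash
python3 go.py .582 .132 .118
```

```text
[0.5836 0.1328 0.1024] [ 0.1073  0.4063  1.6456  0.0006  1.089  -0.9391] [-1.8989 -0.1997  5.8638] [0.0562 0.299  0.0443] 0.02805604874345209 24.1
[[ 0.0007  0.501   0.8655]
 [ 0.0006  0.8655 -0.501 ]
 [-1.      0.0009  0.0003]]
tool shift units [-0.2606 -0.0254 -0.0161]
tilt corr y,z deg units [ 0.0043 -0.0124]
```

{"op": "carry_out", "data": {
  "deltas": [0.003,0,0,1,0,0,-1,0.003,0,0,1,0,0,-1]
}}

```text
clock: 24.35
position: [0.5838, 0.1329, 0.1019]
ee_rot: [0.669, 0.231, 0.668, -0.23]
contact_force: [-0.4, 0.1, 4.8]
width: 0.0284
```

```bash
python3 go.py .582 .132 .118
```

```text
[0.5838 0.1329 0.1019] [ 0.1073  0.4068  1.646   0.0006  1.0877 -0.7995] [-0.4112  0.1229  4.7928] [ 0.0863  0.179  -0.0237] 0.028412083729525237 24.35
[[ 0.0011  0.6166  0.7873]
 [ 0.0007  0.7873 -0.6166]
 [-1.      0.0012  0.0004]]
tool shift units [-0.2685 -0.0297 -0.0146]
tilt corr y,z deg units [ 0.0058 -0.0171]
```

{"op": "carry_out", "data": {
  "deltas": [0.004,0,0,1,0,0,-1,0.004,0,0,1,0,0,-1]
}}

```text
clock: 24.6
position: [0.5842, 0.1327, 0.1018]
ee_rot: [0.651, 0.277, 0.65, -0.276]
contact_force: [-1.4, 0.9, 6.4]
width: 0.0283
```

```bash
python3 go.py .582 .132 .118;python3 -c "
from h import *
for n,o in (('side',(200,160)),('scene',(200,160))):
  im=eyes.get_image(n)
  c=im['color'][o[1]:o[1]+70,o[0]:o[0]+70,::-1];cv2.imwrite('pics/%s4z.png'%n,cv2.resize(c,None,fx=7,fy=7,interpolation=cv2.INTER_CUBIC))
"
```

```text
[0.5842 0.1327 0.1018] [ 0.1072  0.407   1.646   0.0001  1.0866 -0.66  ] [-1.3769  0.8822  6.4073] [-0.1095  0.3106  0.057 ] 0.02831462087138115 24.6
[[ 0.002   0.7199  0.6941]
 [ 0.0003  0.6941 -0.7199]
 [-1.      0.0016  0.0011]]
tool shift units [-0.2704 -0.0345 -0.0164]
tilt corr y,z deg units [ 0.0163 -0.0235]
```

View pics/side4z.png

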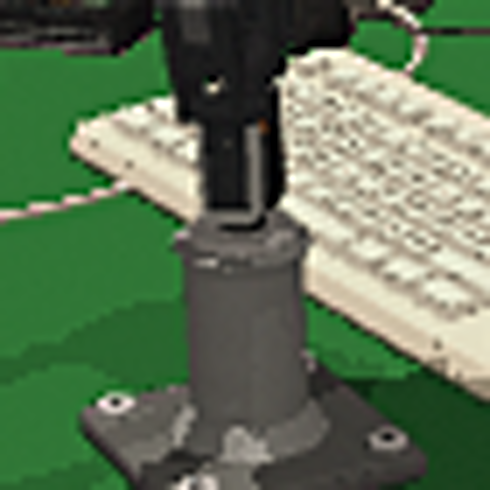

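View pics/scene4z.png

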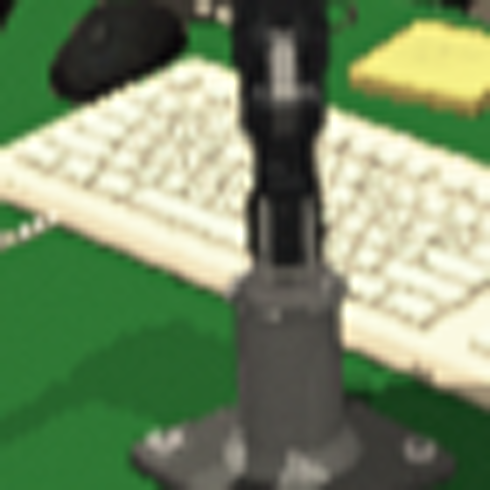

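{"op": "carry_out", "data": {
  "deltas": [0,0,0,1,0,0,-1,0,0,0,1,0,0,-1,0,0,0,1,0,0,-1]
}}

```text
clock: 25.08
position: [0.5844, 0.1323, 0.1018]
ee_rot: [0.619, 0.343, 0.618, -0.343]
contact_force: [-0.1, -0.7, 5.9]
width: 0.0283
```

```bash
python3 go.py .582 .132 .118;
```

```text
[0.5844 0.1323 0.1018] [ 0.107   0.407   1.646  -0.0009  1.0864 -0.4506] [-0.0955 -0.7042  5.9472] [-0.2741  0.2349  0.0507] 0.028335569913330208 25.075
[[ 0.0023  0.8483  0.5295]
 [-0.0005  0.5295 -0.8483]
 [-1.      0.0017  0.0017]]
tool shift units [-0.2702 -0.0357 -0.0161]
tilt corr y,z deg units [ 0.0239 -0.0239]
```

{"op": "carry_out", "data": {
  "deltas": [0,0,0,1,0,0,-1,0,0,0,1,0,0,-1,0,0,0,0,0,0,-1]
}}

```text
clock: 25.45
position: [0.5842, 0.1323, 0.1018]
ee_rot: [0.594, 0.385, 0.593, -0.385]
contact_force: [-0.6, -0.7, 5.8]
width: 0.0285
```

```bash
python3 go.py .582 .132 .118; python3 -c "
from h import *
im=eyes.get_image('wrist');save(im,'wrist5')"
```

```text
[0.5842 0.1323 0.1018] [ 0.107   0.407   1.646  -0.0008  1.0867 -0.3127] [-0.6413 -0.7412  5.823 ] [-0.2436  0.2957 -0.072 ] 0.02853555637229973 25.45
[[ 0.0019  0.9131  0.4078]
 [-0.0005  0.4078 -0.9131]
 [-1.      0.0016  0.0012]]
tool shift units [-0.2708 -0.0354 -0.0106]
tilt corr y,z deg units [ 0.0174 -0.0226]
```

{"op": "carry_out", "data": {
  "deltas": [0,0,0,1,0,0,-1,0,0,0,1,0,0,-1,0,0,0,0,0,0,-1]
}}

```text
clock: 25.88
position: [0.5842, 0.132, 0.1017]
ee_rot: [0.566, 0.425, 0.564, -0.425]
contact_force: [-0.1, -1.4, 5.5]
width: 0.0287
```

```bash
python3 go.py .582 .132 .118
```

```text
[0.5842 0.132  0.1017] [ 0.1068  0.407   1.6461 -0.0012  1.0869 -0.1731] [-0.1378 -1.363   5.4741] [-0.3721  0.3651 -0.0461] 0.028736341713514194 25.875
[[ 0.0017  0.9609  0.2769]
 [-0.0009  0.2769 -0.9609]
 [-1.      0.0014  0.0013]]
tool shift units [-0.2715 -0.0344 -0.009 ]
tilt corr y,z deg units [ 0.0191 -0.0196]
```

View pics/wrist5.png

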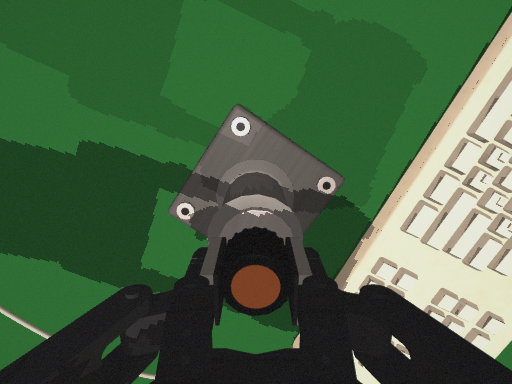

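```bash
python3 - <<'E'
from h import *
for n in ("wrist","side","scene"):
    im=eyes.get_image(n);w=cloud(im);x,y,z=w[...,0],w[...,1],w[...,2];c=im["color"].astype(int)
    r=np.hypot(x-.583,y-.132)
    top=(r<.012)&(c[...,0]-c[...,2]>60)&(z>.1)
    print(n,"knobtop",top.sum(),np.median(z[top]) if top.any() else None)
    m=(r<.027)&(r>.014)&(z>.080)&(z<.105)
    print(np.histogram(z[m],bins=np.arange(.080,.106,.001))[0])
    if n=="wrist":
        cv2.imwrite("pics/w6z.png",cv2.resize(im["color"][150:330,180:340,::-1],None,fx=3.3,fy=3.3))
E
```

```text
wrist knobtop 1659 0.13127199177553805
[  0   0   0   0   0   0   6 284 926 329  59  53 152 556 230   9   1   0
   0   0   0   0   3   8   7]
side knobtop 10 0.13054018010485957
[ 6  4  4  3  3  6  8 10 25 13  3  9 11 14  4  0  0  0  0  0  0  0  2  4
  3]
scene knobtop 3 0.12717389903924503
[ 4  3  6  6 13 10  5  6 14  5  8  9  1  0  0  0  0  0  1  0  2  5  1  4
  5]
```

View pics/w6z.png

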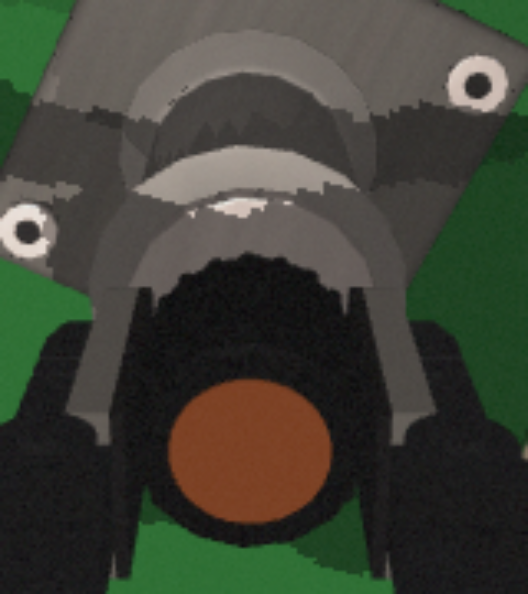

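The wrist view shows the collar flat on the rim, with its top at 0.0935 against a rim of 0.0885, exactly the 5 mm collar thickness. I'll turn a bit further to snug it.

{"op": "carry_out", "data": {
  "deltas": [0,0,0,1,0,0,-1,0,0,0,1,0,0,-1,0,0,0,0,0,0,-1]
}}

```text
clock: 26.4
position: [0.584, 0.132, 0.1017]
ee_rot: [0.535, 0.464, 0.533, -0.464]
contact_force: [-0.4, -1.5, 6.0]
width: 0.0281
```

```bash
python3 go.py .582 .132 .118|head -1
```

```text
[0.584  0.132  0.1017] [ 0.1068  0.4071  1.6462 -0.0013  1.0871 -0.0336] [-0.4335 -1.4859  6.0351] [-0.267   0.5142  0.0479] 0.028111658852254372 26.4
```

{"op": "carry_out", "data": {
  "deltas": [0,0,0,1,0,0,-1,0,0,0,1,0,0,-1,0,0,0,0,0,0,-1]
}}

```text
clock: 26.78
position: [0.5839, 0.1321, 0.1017]
ee_rot: [0.501, 0.5, 0.5, -0.5]
contact_force: [0.0, -2.0, 5.5]
width: 0.0285
```

```bash
python3 go.py .582 .132 .118; python3 -c "
from h import *
im=eyes.get_image('wrist')
cv2.imwrite('pics/w7z.png',cv2.resize(im['color'][150:330,180:340,::-1],None,fx=3.3,fy=3.3))"
```

```text
[0.5839 0.1321 0.1017] [ 0.1069  0.407   1.6463 -0.0011  1.0873  0.1058] [ 0.0059 -1.9967  5.5474] [-0.2358  0.511   0.1854] 0.028469257192957172 26.775
[[ 0.0011  1.      0.0017]
 [-0.0009  0.0017 -1.    ]
 [-1.      0.0011  0.0009]]
tool shift units [-0.2725 -0.0314  0.0019]
tilt corr y,z deg units [ 0.0128 -0.0158]
```

View pics/w7z.png

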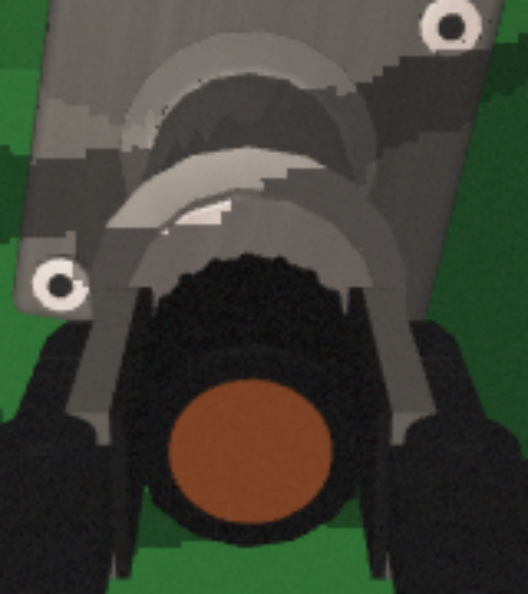

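Torque is now building (Mz 0.19 N·m). Turning a little more to confirm it is tight.

{"op": "carry_out", "data": {
  "deltas": [0,0,0,0.8,0,0,-1,0,0,0,0,0,0,-1]
}}

```text
clock: 27.08
position: [0.5839, 0.1321, 0.1016]
ee_rot: [0.487, 0.513, 0.486, -0.513]
contact_force: [-0.6, -1.8, 5.5]
width: 0.0286
```

```bash
python3 go.py .582 .132 .118
```

```text
[0.5839 0.1321 0.1016] [ 0.1069  0.4071  1.6462 -0.0011  1.0872  0.1612] [-0.5703 -1.7866  5.4646] [-0.1809  0.6026  0.209 ] 0.028557668559493467 27.075
[[ 0.0011  0.9986 -0.0537]
 [-0.0009 -0.0537 -0.9986]
 [-1.      0.0012  0.0008]]
tool shift units [-0.2727 -0.0319  0.004 ]
tilt corr y,z deg units [ 0.0116 -0.0171]
```

Gentle pull test: raise the command by 1.8 mm to see whether the thread holds the bolt down.

{"op": "carry_out", "data": {
  "deltas": [-0.015,0,0,0,0,0,-1,-0.015,0,0,0,0,0,-1,0,0,0,0,0,0,-1]
}}

```text
clock: 27.45
position: [0.5839, 0.1321, 0.1017]
ee_rot: [-0.486, -0.513, -0.486, 0.514]
contact_force: [4.3, -1.1, -6.5]
width: 0.0285
```

```bash
python3 go.py .582 .132 .118
```

```text
[0.5839 0.1321 0.1017] [ 0.1069  0.4074  1.6455 -0.0009  1.0887  0.1624] [ 4.2597 -1.1015 -6.4544] [-0.2921 -0.2883  0.2782] 0.028466975190777646 27.45
[[ 0.0001  0.9985 -0.0551]
 [-0.0008 -0.0551 -0.9985]
 [-1.      0.0002  0.0008]]
tool shift units [-0.2714 -0.0308  0.0042]
tilt corr y,z deg units [ 0.0112 -0.0024]
```

The thread holds: z didn't move under about 5 N of net lift. Easing the force, then releasing and retreating.

{"op": "carry_out", "data": {
  "deltas": [0.012,0,0,0,0,0,-1,0,0,0,0,0,0,-1,0,0,0,0,0,0,1,0,0,0,0,0,0,1,0,0,0,0,0,0,1,0,0,0,0,0,0,1,0,0,0,0,0,0,1,0,0,0,0,0,0,1]
}}

```text
clock: 28.45
position: [0.5835, 0.1326, 0.102]
ee_rot: [0.486, 0.514, 0.486, -0.514]
contact_force: [-0.7, 0.0, -0.8]
width: 0.0854
```

{"op": "carry_out", "data": {
  "deltas": [-0.15,0,0,0,0,0,1,-0.3,0,0,0,0,0,1,-0.4,0,0,0,0,0,1,-0.5,0,0,0,0,0,1,-0.5,0,0,0,0,0,1,-0.3,0,0.3,0,0,0,1,0,0,0.3,0,0,0,1,0,0,0,0,0,0,1,0,0,0,0,0,0,1]
}}

```text
clock: 29.58
position: [0.5808, 0.0962, 0.2296]
ee_rot: [-0.485, -0.513, -0.486, 0.515]
contact_force: [0.1, -0.5, 0.3]
width: 0.0855
```

```bash
python3 go.py .582 .132 .118|head -1; python3 - <<'E'
from h import *
for n in ("wrist","side","scene"):
    im=eyes.get_image(n);save(im,n+"9");w=cloud(im);x,y,z=w[...,0],w[...,1],w[...,2];c=im["color"].astype(int)
    r=np.hypot(x-.583,y-.132)
    top=(r<.012)&(c[...,0]-c[...,2]>60)&(z>.1)
    print(n,"knobtop",top.sum(),np.nanmean(w[top],0))
    m=(r<.027)&(r>.014)&(z>.080)&(z<.105)
    print(np.histogram(z[m],bins=np.arange(.080,.106,.001))[0])
E
```

```text
[0.5808 0.0962 0.2296] [0.0457 0.2988 1.4761 0.0005 1.3692 0.1025] [ 0.0817 -0.4822  0.3322] [-0.0181  0.0106  0.019 ] 0.08550428338861621 29.575
wrist knobtop 562 [0.58256146 0.13184619 0.13109024]
[  0   0   0   0   0   0  12 185 477 206  16  13  78 207  97   8   0   0
   0   0   0   0   0   0   0]
side knobtop 21 [0.58449484 0.13185747 0.13074865]
[ 4  5  2  7  2  6  5 15 20 19  3  9  9 14  6  1  0  0  0  0  0  0  1  1
  2]
scene knobtop 18 [0.58416125 0.13135631 0.12745975]
[ 4  5  5  5 10 14  8 10 10 11  8  2  2  0  0  0  0  0  0  1  1  1  3  3
  2]
```

View pics/side9.png

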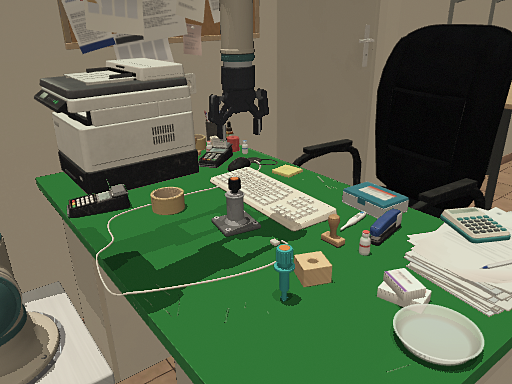

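View pics/wrist9.png

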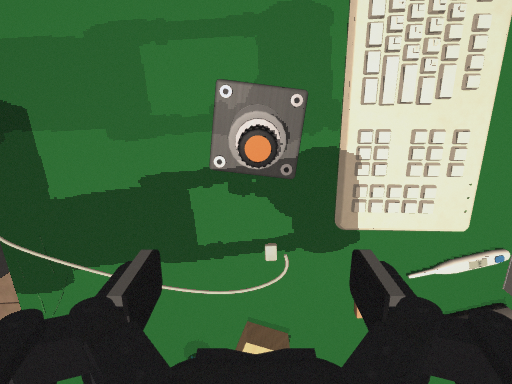

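The bolt stands upright in the foot, with its knob at (258,149) in the wrist view. Its collar sits flat on the rim. The stamp, vial, tape and look-alike are where they were.

```bash
python3 -c "
from h import *
print(job.sign_off())"
```

```text
the job is handed in; nothing more can be done
None
```

The knob bolt is screwed into the foot with its collar down on the rim, and the gripper has let go and backed away. I handed the job in at about 30 s; no verdict is reported.

**What I did:** I took the bolt from the holder and lowered it into the well. It leaned on the well wall at about 3 N sideways, so I shifted roughly 1 mm in +x to centre it. It then met the thread with the collar about 6–7 mm above the rim. I turned it clockwise while following it down. It reached the rim after roughly 110° of turning, and about 163° of turning in total made it snug.

**Force on the thread:** At my checkpoints the net push peaked at about 8 N. I only read the force between moves, so a short peak in between would not show, but the arm moved in steps of 0.9 mm or less near contact.

**Last checks:**
- **Seating:** In the wrist view the collar's top is about 5 mm above the rim, which is the collar's thickness. The knob's top is at 0.131 m, against about 0.130 m expected.
- **Thread engaged:** A pull of about 5 N upward before release did not move the bolt.
- **Surroundings:** The stamp, vial, tape and turquoise look-alike look unmoved in the last side view. I did not measure them again.

**Disagreements:**
- The scene camera put the knob's top about 3.5 mm lower than the wrist and side cameras did. It saw only 18 pixels of the top, so I discounted it.
- Tightening torque rose only to about 0.2–0.3 N·m, so I relied on the pull test rather than torque to judge that it is held.

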